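Line up the quarter-turn wing and hold the service panel shut on its seal

ROBOT

A 6-joint arm with a two-finger parallel gripper is mounted at the origin on the work surface. World frame = base frame: x ahead of the robot, y to its left, z up, the work surface at z = 0. Lengths are in m, angles in degrees, forces in N, time in s.
With the tool pointing down it reaches from about 0.325 to 0.875 m from the base axis. Payload 4.4 kg.
Tool frame: the origin (TCP) lies between the finger pads; the fingertips stand 17 mm ahead of it and the grasp point (between the pads) lies 2 mm behind it (manip.finger_overhang is the distance from the TCP to the fingertips, in m); z points along the fingers, x is the direction in which the jaws open and shut, and the axes are right-handed (so a half turn about z gives the same grasp; the last joint's range is limited). The gripper opens to 85 mm and grips with 20 to 120 N. Pads are 22 mm wide; open, the fingers measure 114 mm over their backs; the gripper's body (76 mm by 85 mm) begins 54 mm behind the grasp point. The pads swing forward as they close: fully open they stand 13 mm farther back than shut.
Start: joints at [-73.367, 11.837, 88.321, -0, 79.842, -8.623], TCP at [0.245, -0.52, 0.248] pointing down, gripper open.
Joint ranges: [-156.59, 156.59], [-49.26, 127.26], [12.9, 141.05], [-63.56, 243.56], [4.71, 150.69], [-161.64, 161.64]. Speed limits (degrees/s): [159.86, 159.86, 180, 180, 180, 180].

INTERFACE

Orientations are given as [roll, pitch, yaw] about the fixed x, y, z axes, in that order (R = Rz(yaw) Ry(pitch) Rx(roll)).
In Python, from plant import manip gives the robot as it stands.
- The arm moves only by the tool apply_moves, never from a script. Its argument "plan" is a list of rows, each a list of 7 numbers: the shift along the tool's x, y, z in m, then the turn, a rotation vector about the tool's x, y, z in degrees, then the opening, from 0 (shut) to 1 (fully open). In form: [[x, y, z, rx, ry, rz, grip], ...]. A call has 1 to 10 rows; each row is the pose to reach, as a shift and turn from the pose measured when the call began, along the tool's axes at that moment; what a row does not reach only later rows make up. A row lasts 1/12 s, in which the tool goes at most 41.7 mm and 7.16 degrees, less where a joint would pass 70% of its speed; a pose out of reach is approached as far as the arm can. A call with a gripper value outside its range is refused whole. The fingers move at their own pace and stop on an object; "force" is the grip in N (left out, the last holds). Time passes only in rows, so rows that repeat a pose let the fingers close. It gives the time, the measured TCP pose, the force and the opening at its end, in the units of the state.
- manip.get_state(): the state, without advancing time (a new reading comes with each control period).
- manip.grab_frame(name): name is "side" or "top"; returns the picture (384x512x3 uint8, red, green, blue); there is no depth.
- manip.calibration(name): a dict with "K" (3x3 intrinsics, pixels), "D" ([k1, k2, p1, p2, k3] as OpenCV has them; the pictures are not rectified), "cam_to_world" (4x4, takes a point from camera to world coordinates). Camera axes: x right, y down, z forward; pixel columns grow to the right and rows downward; lengths in m; the calibration is good to about 2 mm. A picture is of the moment at which its call begins. calibration takes no time and is no camera call.
- manip.close_job(): hands the job in, once; it reports no verdict.
The state is a dict: "clock": time; "q": joint angles; "qvel": joint speeds; "joint_torque": joint torques, N m; "position": TCP position; "tcp_rot": TCP orientation; "contact_force": force on the tool from outside, world axes, zero at the start; "ft_torque": the same for the moment, N m; "grip_width": opening from 0.0 (shut) to 1.0 (fully open).
Only numpy, scipy, OpenCV 4.12 (cv2) and the standard library are available. Lean on these libraries where they do the work, as an engineer would, in place of code of your own. Each camera call takes 0.05 s, during which the arm holds its last target. There are 200 camera calls.

TASK

On the fume hood's open service box, turn the winged quarter-turn fastener until its wing lies across the box, in line with the two index marks, so that the cover panel's slot can pass over it. Then take the loose panel by its handle, lower it squarely onto the frame with the wing through the slot and press until the rubber seal is squeezed and the panel sits flush on the frame. Finish while holding it so, still gripping the handle and pressing, and leave the bottle, beaker and jar where they stand.

Things in the scene. Friction and masses are not known exactly. Their poses are not given: they have to be found in the camera images.
- box: grey service box fixed to the bench, 160 (x) x 100 (y) x 60 mm high, opening 98 x 72 mm in its top. Origin: centre of its underside; z up; the top frame is 60 mm above it. The wing's axis is at x = +58 mm, y = 0, with a black index mark on either side, along y. The panel fits with its x and y along the box's and its slot centred on the wing
- wing_grip (a point): on the fastener's axis, half-way up its steel wing, 81 mm above the bench. The wing is an upright plate 26 mm long, 9 mm thick, 28 mm high (67 to 95 mm above the bench) on a neck 8.4 mm thick; grip its upright faces from above. The point turns with it: y along the 26 mm length, x across the thickness, z up
- wing (a joint): turn of the wing in rad, growing counter-clockwise from above. 0: across the box (along the box's y, in line with the marks), as the slot needs it; 1.57: along the box's x. Starts at 0.8 to 1.5; stops at -0.4 and 1.6; stays where it is left (friction 0.05 N m)
- seal (a joint): squeeze of the black rubber seal, in m: a rectangular strip, outer 114 x 88 mm, centred at x = -17 mm, y = 0 of the box, standing 5 mm above the frame at 0 and moving straight down. It gives at 4.5 N and takes 9.5 N (panel's weight included) at 0.005, when the panel meets the frame. The panel's weight alone does not squeeze it
- panel: loose grey-painted cover panel, 160 (x) x 100 (y) x 5 mm, about 0.2 kg, lying flat on the bench with its handle up. Origin: centre of its underside; z up. It has a through slot (see panel_slot) and a steel bridge handle
- panel_handle (a point): centre of the panel's handle bar, at x = -10 mm, y = 0, 37 mm above the panel's underside. The bar is 80 mm long along the panel's x, 12 mm wide (y) and 12 mm high, on a post at either end; 26 mm are free beneath it. Axes as the panel's. To be gripped from above across its width
- panel_slot (a point): centre of the panel's slot at its underside, x = +58 mm, y = 0 of the panel. The slot is 15 mm (x) by 32 mm (y), open right through. Axes as the panel's
- bottle: bystander: amber bottle with a red cap, 60 mm across, 125 mm high, loose; origin at the centre of its underside
- beaker: bystander: glass beaker, 68 mm across, 85 mm high, loose; origin at the centre of its underside
- jar: bystander: amber jar with a black lid, 60 mm across, 60 mm high, loose; origin at the centre of its underside

How it is judged (in metres and radians):
On the way:
1. the wing has been turned across the box, within 0.2 rad of the marks, with the panel not yet on the frame (value of joint wing between -0.2 and 0.2 rad and horizontal distance between panel_slot and wing_grip above 0.03 m), for 0.2 s.
At the end, for the whole second after the job is handed in: Wing across the box (0.25 rad) and through the slot (centres within 6 mm); panel level (0.05 rad), square to the box (0.15 rad), within 2 mm of the frame, seal squeezed at least 3.8 of 5 mm; the fingers hold the panel with over 2 N, at rest (value of joint wing between -0.25 and 0.25 rad and horizontal distance between panel_slot and wing_grip below 0.006 m and z of panel_slot in the frame of box below 0.062 m and angle between the x axis of panel and the x axis of box, either way round below 0.15 rad and angle between panel's own z axis and vertical below 0.05 rad and value of joint seal above 0.0038 m and contact force between the fingers and panel above 2 N and linear speed of panel below 0.02 m/s); the arm keeps its last pose, push and grip.
It fails at once if the bottle was moved by more than 3 cm (distance of bottle from where it was at the start of the episode above 0.03 m).
It fails at once if the beaker was moved by more than 3 cm (distance of beaker from where it was at the start of the episode above 0.03 m).
It fails at once if the jar was moved by more than 3 cm (distance of jar from where it was at the start of the episode above 0.03 m).
It also fails if it takes over 58 s, if anything falls off the work surface, if the arm or the gripper's body presses on something with over 40 N, if the wrist force passes 120 N, or if a joint passes its speed limit or range.

## Working session

There is one attempt and no reset: what is moved stays moved. The work goes in short steps, Python scripts to look and compute and a tool call to move; the robot and the scene stay as the last step left them, time stands still between calls to the robot, and variables do not carry over. Pictures are saved under pics/ and viewed, about 8 in all and at most 12, crops included, and the job is handed in when it is done.

Besides the shell and the picture viewer there is one more tool, called after ">>>" as name([rows], argument=value, ...), one row to a line, values as JSON. apply_moves: Moves the arm, as the interface text tells. Its arguments: {"type":"object","properties":{"plan":{"type":"array"},"force":{"type":"number"}},"required":["plan"]}

```bash
mkdir -p pics; python3 - <<'E'
from plant import manip
import cv2,numpy as np
for n in("top","side"):
    f=manip.grab_frame(n); cv2.imwrite(f"pics/{n}0.png",cv2.resize(f[:,:,::-1],None,fx=1.5625,fy=1.5625,interpolation=cv2.INTER_CUBIC))
    cv2.imwrite(f"pics/{n}0raw.png",f[:,:,::-1])
    c=manip.calibration(n);print(n,np.round(c["K"],1).tolist(),c["D"],np.round(c["cam_to_world"],3).tolist())
print(manip.get_state())
E
```

```text
top [[409.3, 0.0, 262.3], [0.0, 409.3, 189.5], [0.0, 0.0, 1.0]] [-0.08666771  0.          0.          0.          0.        ] [[0.001, -0.992, 0.125, 0.533], [-1.0, -0.002, -0.01, 0.119], [0.01, -0.125, -0.992, 0.996], [0.0, 0.0, 0.0, 1.0]]
side [[417.7, 0.0, 255.4], [0.0, 417.7, 189.8], [0.0, 0.0, 1.0]] [-0.10120167  0.          0.          0.          0.        ] [[-0.799, -0.411, 0.44, 0.155], [-0.601, 0.528, -0.599, 0.788], [0.014, -0.743, -0.669, 0.815], [0.0, 0.0, 0.0, 1.0]]
{'clock': 0.1, 'q': array([-7.33664900e+01,  1.18799818e+01,  8.83977494e+01, -6.03664587e-05,
        7.98430868e+01, -8.62078082e+00]), 'qvel': array([-0.03378972,  0.01569323, -0.16725591,  0.00741064, -0.04575045,
        0.0498343 ]), 'joint_torque': array([-5.75048598e-04, -3.84090972e+01, -2.92547572e+01, -2.19013727e-04,
        4.86094505e-03, -7.70644050e-06]), 'position': array([ 0.24513369, -0.51939593,  0.24722636]), 'tcp_rot': array([-1.79981949e+02,  1.19461965e-01, -6.47456796e+01]), 'contact_force': array([ 0.0439238 , -0.44028371, -0.4661767 ]), 'ft_torque': array([-0.02291442, -0.01981788, -0.00207471]), 'grip_width': 1.001869502401563}
```

View pics/top0.png

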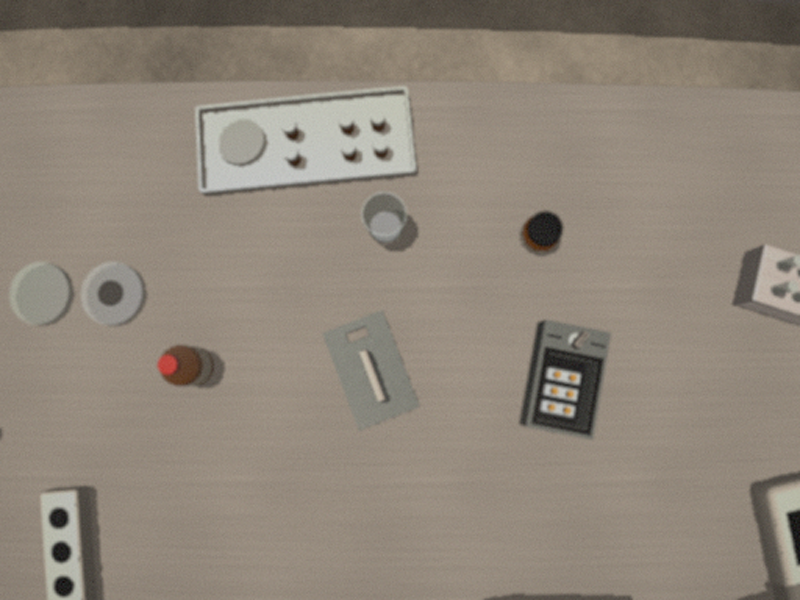

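View pics/side0.png

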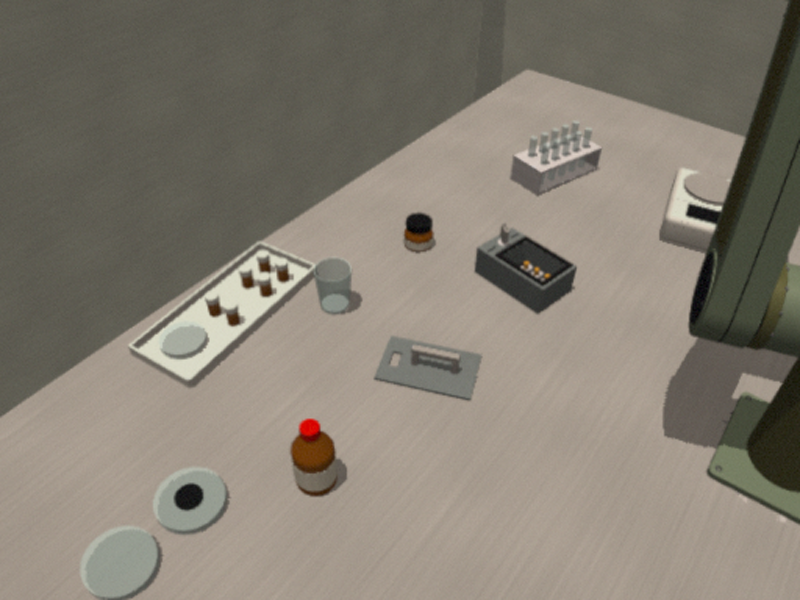

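The top view shows the box at about (565,378) with the wing at (577,340), the panel at (370,370) with its slot at (356,334), the beaker at (385,218), the jar at (543,230) and the bottle at (180,365). Next I'll enlarge the box and panel.

```bash
python3 - <<'E'
import cv2,numpy as np
t=cv2.imread("pics/top0raw.png")
# panel crop x 200..275,y 195..280 ; box 325..400
def cr(im,x,y,w,h,s): 
    return cv2.resize(im[y:y+h,x:x+w],None,fx=s,fy=s,interpolation=cv2.INTER_CUBIC)
a=cr(t,200,195,75,80,5);b=cr(t,325,200,75,80,5)
s=cv2.imread("pics/side0raw.png")
cv2.imwrite("pics/c0.png",np.hstack([a,b]))
E
```

```text
(no output)
```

View pics/c0.png

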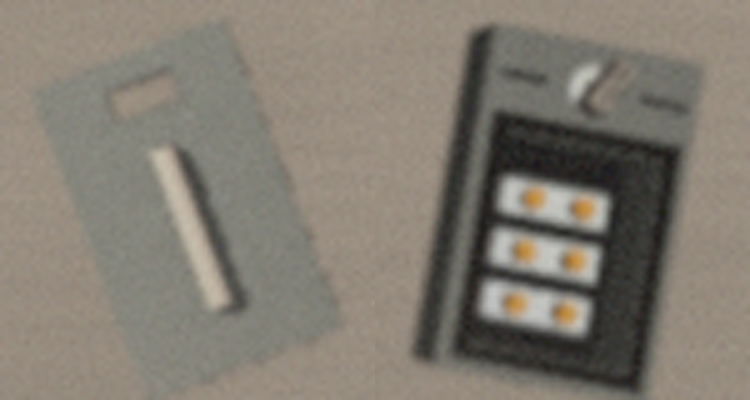

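The crops give these pixels:
- **Panel corners:** (35,92), (230,22), (343,322), (150,393).
- **Slot centre:** about (145,93).
- **Handle bar:** (163,148) to (218,308).
- **Box top corners:** (492,28), (703,65), (645,393), (435,357).
- **Index marks:** (502,72)-(547,80) and (640,98)-(687,107).
- **Wing top:** roughly (627,68) to (595,110).

```bash
cat > h.py <<'E'
from plant import manip
import cv2,numpy as np
from scipy.optimize import least_squares
def cam(n):
    c=manip.calibration(n);T=np.linalg.inv(np.array(c["cam_to_world"]));return np.array(c["K"]),np.array(c["D"]),T
def proj(n,P):
    K,D,T=cam(n);return cv2.projectPoints(np.array(P,float).reshape(-1,3),cv2.Rodrigues(T[:3,:3])[0],T[:3,3],K,D)[0].reshape(-1,2)
def back(n,px,z):
    K,D,T=cam(n);u=cv2.undistortPoints(np.array(px,float).reshape(-1,1,2),K,D).reshape(-1,2)
    W=np.linalg.inv(T);d=np.c_[u,np.ones(len(u))]@W[:3,:3].T;o=W[:3,3];return o+d*((z-o[2])/d[:,2])[:,None]
def place(p,L,z=0):
    c,s=np.cos(p[2]),np.sin(p[2]);L=np.array(L,float);return np.c_[L[:,:2]@np.array([[c,s],[-s,c]])+p[:2],L[:,2]+z]
def fit(n,L,px,p0):
    r=least_squares(lambda p:(proj(n,place(p,L))-px).ravel(),p0);return r.x,(proj(n,place(r.x,L))-px)
E
python3 - <<'E'
from h import *
np.set_printoptions(suppress=True,precision=4)
cr=lambda a,ox,oy:np.array(a,float)/5+[ox-.4,oy-.4]
pp=cr([[35,92],[230,22],[343,322],[150,393],[145,93],[163,148],[218,308]],200,195)
Lp=[[.08,.05,.005],[.08,-.05,.005],[-.08,-.05,.005],[-.08,.05,.005],[.058,0,.003],[.03,0,.043],[-.05,0,.043]]
x,r=fit("top",Lp,pp,[.45,.1,.3]);print("panel",x,np.degrees(x[2]));print(r)
b=cr([[117,28],[328,65],[270,393],[60,357],[127,72],[172,80],[265,98],[312,107]],325,200)
bp=back("top",b,.06);print(bp)
Lb=[[.08,.05,.06],[.08,-.05,.06],[-.08,-.05,.06],[-.08,.05,.06]]
y,r=fit("top",Lb,b[:4],[.45,-.1,-.2]);print("box",y,np.degrees(y[2]));print(r)
m=bp[4:].mean(0);print("marks mid",m,"axis pred",place(y,[[.058,0,.06]]), "mark dir",np.degrees(np.arctan2(*(bp[4]-bp[7])[[1,0]]))-90)
w=back("top",cr([[252,68],[220,110]],325,200),.095);print("wing",w,w.mean(0),np.degrees(np.arctan2(*(w[0]-w[1])[[1,0]])))
for n,px,z in(("beaker",[[385,218]],.04),("jar",[[543,230]],.06),("bottle",[[180,365]],.09)):print(n,back("top",np.array(px)/1.5625,z))
# overlay of candidates for wing angle in top & side
ims=[]
for nm in("top","side"):
    raw=cv2.imread(f"pics/{nm}0raw.png")
    a=proj(nm,place(y,[[.058,0,.08]]))[0].astype(int)
    for q in (None,.8,1.0,1.2,1.4):
        s=12;h=16;im=cv2.resize(raw[a[1]-h:a[1]+h,a[0]-h:a[0]+h],None,fx=s*.4,fy=s*.4,interpolation=cv2.INTER_CUBIC)
        if q is not None:
            c=place(y,[[.058,0,0]])[0]
            for z in(.095,.067):
                P=place([c[0],c[1],y[2]+q],[[.0045,.013,z],[.0045,-.013,z],[-.0045,-.013,z],[-.0045,.013,z]])
                cv2.polylines(im,[((proj(nm,P)-a+h+.5)*s*.4).astype(np.int32)],True,(0,0,255) if z>.09 else(0,255,0))
        ims.append(im)
o=np.vstack([np.hstack(ims[:5]),np.hstack(ims[5:])]);print(o.shape);cv2.imwrite("pics/w0.png",o)
E
```

```text
panel [0.5451 0.1695 0.3633] 20.81506593286004
[[-0.1921 -0.8046]
 [-0.5471 -1.2874]
 [ 0.2506  0.8762]
 [-0.3304  1.628 ]
 [ 0.345   0.2696]
 [-0.3025 -0.6235]
 [ 0.7519 -0.1031]]
[[ 0.6149 -0.088   0.06  ]
 [ 0.5977 -0.1865  0.06  ]
 [ 0.4482 -0.155   0.06  ]
 [ 0.4652 -0.0588  0.06  ]
 [ 0.5946 -0.0922  0.06  ]
 [ 0.5909 -0.113   0.06  ]
 [ 0.5825 -0.1563  0.06  ]
 [ 0.5783 -0.1783  0.06  ]]
box [ 0.5316 -0.1221 -0.1932] -11.068817136083215
[[ 0.1216 -2.0904]
 [-0.024  -1.2129]
 [ 0.4122  2.0884]
 [-0.4717  1.108 ]]
marks mid [ 0.5866 -0.1349  0.06  ] axis pred [[ 0.5886 -0.1332  0.06  ]] mark dir -10.695803099356667
wing [[ 0.594  -0.1405  0.095 ]
 [ 0.5754 -0.1255  0.095 ]] [ 0.5847 -0.133   0.095 ] -38.80174179040229
beaker [[0.7739 0.1478 0.04  ]]
jar [[ 0.7517 -0.0905  0.06  ]]
bottle [[0.5477 0.4365 0.09  ]]
(308, 770, 3)
```

View pics/w0.png

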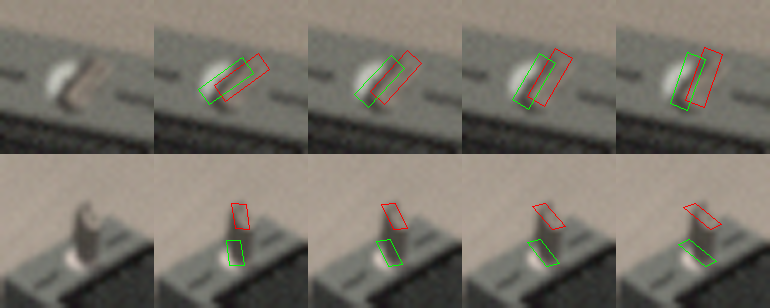

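The wing angle looks like about 1.0–1.1 rad. The wing and index marks put the axis near (0.5865, -0.1345), about 2 mm nearer than the corner fit. Next I'll move above the wing.

```bash
cat >> h.py <<'E'
from scipy.spatial.transform import Rotation as R
def go(x,y,z,yaw):
    s=manip.get_state();A=R.from_euler("xyz",s["tcp_rot"],degrees=True)
    B=R.from_euler("xyz",[180,0,yaw],degrees=True)
    print("shift",np.round(A.inv().apply(np.array([x,y,z])-s["position"]),4),"rv",np.round((A.inv()*B).as_rotvec(degrees=True),2),"t",s["clock"])
E
python3 -c "
from h import *
go(.5865,-.1345,.16,49)"
```

```text
shift [-0.2023 -0.4729  0.0878] rv [-1.3000e-01  6.0000e-02 -1.1375e+02] t 0.1
```

>>> apply_moves([
  [-0.202,-0.473,0.088,0,0,-113.7,1],
  [-0.202,-0.473,0.088,0,0,-113.7,1],
  [-0.202,-0.473,0.088,0,0,-113.7,1],
  [-0.202,-0.473,0.088,0,0,-113.7,1],
  [-0.202,-0.473,0.088,0,0,-113.7,1],
  [-0.202,-0.473,0.088,0,0,-113.7,1],
  [-0.202,-0.473,0.088,0,0,-113.7,1],
  [-0.202,-0.473,0.088,0,0,-113.7,1],
  [-0.202,-0.473,0.088,0,0,-113.7,1],
  [-0.202,-0.473,0.088,0,0,-113.7,1],
], force=30)

```text
clock: 0.93
position: [0.5183, -0.2107, 0.177]
tcp_rot: [-179.9, 0.0, 7.2]
contact_force: [0.7, -0.6, -0.5]
grip_width: 0.998
```

```bash
python3 -c "
from h import *
go(.5865,-.1345,.16,49)"
```

```text
shift [ 0.0772 -0.067   0.0171] rv [-1.100e-01 -2.000e-02 -4.177e+01] t 0.9333
```

>>> apply_moves([
  [0.077,-0.067,0.017,0,0,-41.8,1],
  [0.077,-0.067,0.017,0,0,-41.8,1],
  [0.077,-0.067,0.017,0,0,-41.8,1],
  [0.077,-0.067,0.017,0,0,-41.8,1],
  [0.077,-0.067,0.017,0,0,-41.8,1],
  [0.077,-0.067,0.017,0,0,-41.8,1],
  [0.077,-0.067,0.017,0,0,-41.8,1],
  [0.077,-0.067,0.017,0,0,-41.8,1],
  [0.077,-0.067,0.017,0,0,-41.8,1],
])

```text
clock: 1.68
position: [0.586, -0.1345, 0.1598]
tcp_rot: [-179.9, -0.0, 48.9]
contact_force: [-0.0, 0.3, -0.2]
grip_width: 0.997
```

```bash
python3 -c "
from h import *
go(.5865,-.1345,.088,49);print(manip.get_state()['position'],manip.get_state()['tcp_rot'])
f=manip.grab_frame('side')[:,:,::-1];cv2.imwrite('pics/s1.png',cv2.resize(f[90:240,230:430],None,fx=4,fy=4,interpolation=cv2.INTER_CUBIC))"
```

```text
shift [0.0003 0.0005 0.0718] rv [-0.12 -0.05 -0.11] t 1.6833
[ 0.58601349 -0.13454614  0.15978882] [-1.79880226e+02 -4.55360219e-02  4.88854853e+01]
```

View pics/s1.png

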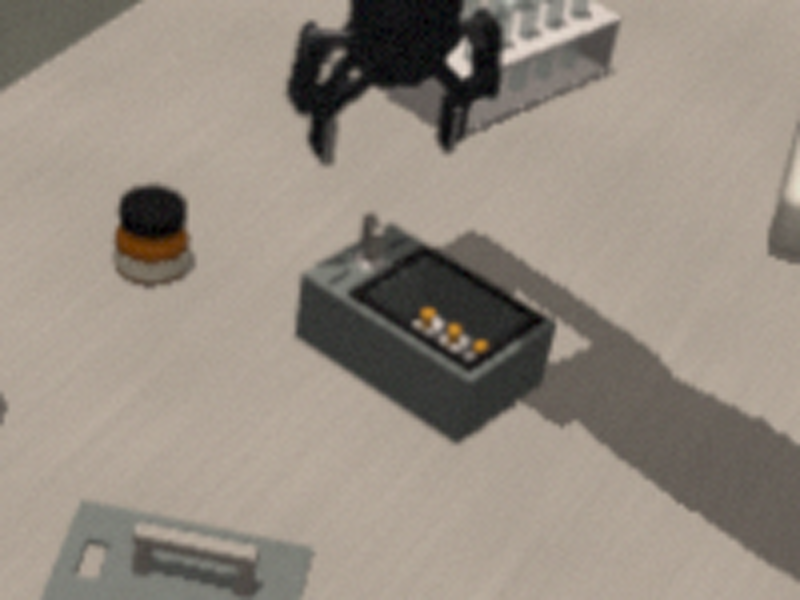

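The fingers straddle the wing at (370,235) and clear the jar. Next I'll descend and close.

>>> apply_moves([
  [0,0,0.036,0,0,0,1],
  [0,0,0.072,0,0,0,1],
  [0,0,0.072,0,0,0,0.5],
  [0,0,0.072,0,0,0,0],
  [0,0,0.072,0,0,0,0],
  [0,0,0.072,0,0,0,0],
  [0,0,0.072,0,0,0,0],
  [0,0,0.072,0,0,0,0],
  [0,0,0.072,0,0,0,0],
  [0,0,0.072,0,0,0,0],
], force=30)

```text
clock: 2.57
position: [0.5871, -0.1353, 0.0901]
tcp_rot: [179.9, -0.1, 48.9]
contact_force: [-1.6, -0.9, 6.0]
grip_width: 0.093
```

```bash
python3 -c "
from h import *
print(manip.get_state())"
```

```text
{'clock': 2.5667, 'q': array([-2.12244722e+01,  2.47408064e+01,  9.17209489e+01,  4.72672739e-02,
        6.34398476e+01, -7.01554651e+01]), 'qvel': array([0.05284027, 0.05812853, 0.04223689, 0.13979017, 0.02986376,
       0.02167581]), 'joint_torque': array([ 7.81017467e-01, -4.00237262e+01, -2.31559235e+01,  4.16772254e-01,
       -4.13926654e-01,  1.04251161e-02]), 'position': array([ 0.5871055 , -0.13530259,  0.09007296]), 'tcp_rot': array([ 1.79921818e+02, -7.32025124e-02,  4.89099442e+01]), 'contact_force': array([-1.60719551, -0.9423389 ,  6.04783543]), 'ft_torque': array([-0.16712798,  0.28875112, -0.03369187]), 'grip_width': 0.09307998999259229}
```

>>> apply_moves([
  [0,0,0,0,0,7,0],
  [0,0,0,0,0,14,0],
  [0,0,0,0,0,21,0],
  [0,0,0,0,0,28,0],
  [0,0,0,0,0,35,0],
  [0,0,0,0,0,42,0],
  [0,0,0,0,0,49,0],
  [0,0,0,0,0,56,0],
  [0,0,0,0,0,60,0],
  [0,0,0,0,0,60,0],
])

```text
clock: 3.4
position: [0.5859, -0.1357, 0.0901]
tcp_rot: [180.0, 0.0, -11.1]
contact_force: [-4.4, -3.0, 2.8]
grip_width: 0.093
```

>>> apply_moves([
  [0,0,0,0,0,0,0],
  [0,0,0,0,0,0,0],
  [0,0,0,0,0,0,0],
])

```text
clock: 3.65
position: [0.5859, -0.1358, 0.0901]
tcp_rot: [180.0, 0.0, -11.1]
contact_force: [-2.8, -1.5, 0.6]
grip_width: 0.093
```

>>> apply_moves([
  [0,0,0,0,0,0,1],
  [0,0,0,0,0,0,1],
  [0,0,0,0,0,0,1],
  [0,0,0,0,0,0,1],
  [0,0,-0.035,0,0,0,1],
  [0,0,-0.07,0,0,0,1],
  [0,0,-0.105,0,0,0,1],
  [0,0,-0.105,0,0,0,1],
])

```text
clock: 4.32
position: [0.5912, -0.1374, 0.2044]
tcp_rot: [179.8, -0.9, -11.1]
contact_force: [0.7, -0.2, 0.5]
grip_width: 1.003
```

```bash
python3 -c "
from h import *
go(.54,.166,.2,-69.2)"
```

```text
shift [-0.1085 -0.288   0.0017] rv [-0.28 -0.92 58.14] t 4.3167
```

>>> apply_moves([
  [-0.113,-0.287,0,0,-0.9,58,1],
  [-0.113,-0.287,0,0,-0.9,58,1],
  [-0.113,-0.287,0,0,-0.9,58,1],
  [-0.113,-0.287,0,0,-0.9,58,1],
  [-0.113,-0.287,0,0,-0.9,58,1],
  [-0.113,-0.287,0,0,-0.9,58,1],
  [-0.113,-0.287,0,0,-0.9,58,1],
  [-0.113,-0.287,0,0,-0.9,58,1],
  [-0.113,-0.287,0,0,-0.9,58,1],
  [-0.113,-0.287,0,0,-0.9,58,1],
])

```text
clock: 5.15
position: [0.5349, 0.1681, 0.2017]
tcp_rot: [-179.7, 0.1, -68.9]
contact_force: [-0.1, -0.2, 0.7]
grip_width: 0.995
```

```bash
python3 - <<'E'
from h import *
s=manip.get_state();print(s['position'],s['tcp_rot'])
go(.5358,.166,.045,-69.2)
f=manip.grab_frame('top')[:,:,::-1];cv2.imwrite('pics/t2raw.png',f)
g=manip.grab_frame('side')[:,:,::-1];cv2.imwrite('pics/s2raw.png',g)
z=lambda i,x,y,w,h,s:cv2.resize(i[y:y+h,x:x+w],(w*s,h*s),interpolation=cv2.INTER_CUBIC)
cv2.imwrite('pics/c2.png',np.hstack([z(f,325,200,75,80,5),z(g,230,140,80,80,5)]))
E
```

```text
[0.5349177  0.16806136 0.20174311] [-1.79720881e+02  1.11297726e-01 -6.88841801e+01]
shift [0.0025 0.0007 0.1567] rv [-0.28  0.11  0.32] t 5.15
```

View pics/c2.png

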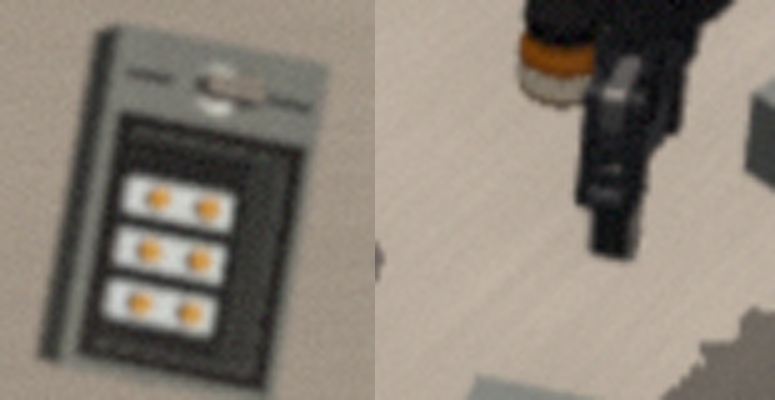

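The wing, from (207,82) to (263,97), now lies along the index marks. Next I'll descend on the handle.

>>> apply_moves([
  [0.002,0.001,0.04,0,0,0.3,1],
  [0.002,0.001,0.08,0,0,0.3,1],
  [0.002,0.001,0.12,0,0,0.3,1],
  [0.002,0.001,0.15,0,0,0.3,1],
  [0.002,0.001,0.166,-0.2,0,0.3,1],
  [0.002,0.001,0.166,-0.2,0,0.3,1],
  [0.002,0.001,0.166,-0.2,0,0.3,0.4],
  [0.002,0.001,0.166,-0.2,0,0.3,0.2],
  [0.002,0.001,0.166,-0.2,0,0.3,0.1],
  [0.002,0.001,0.166,-0.2,0,0.3,0],
], force=80)

```text
clock: 6.08
position: [0.5377, 0.1643, 0.0378]
tcp_rot: [-179.7, 0.0, -69.2]
contact_force: [0.2, -0.3, 1.1]
grip_width: 0.453
```

>>> apply_moves([
  [0,0,0,0,0,0,0],
  [0,0,0,0,0,0,0],
  [0,0,0,0,0,0,0],
  [0,0,0,0,0,0,0],
])

```text
clock: 6.42
position: [0.5391, 0.1647, 0.0396]
tcp_rot: [-179.5, 0.0, -69.2]
contact_force: [-0.0, 1.0, 6.3]
grip_width: 0.121
```

```bash
python3 - <<'E'
from h import *
s=manip.get_state();print(s['position'],s['tcp_rot'],s['contact_force'],s['grip_width'])
w=back("top",np.array([[236,89]])/5+[324.6,199.6],.095);print("wing",w)
E
```

```text
[0.5390758  0.16469051 0.03958229] [-1.79525474e+02  1.59252140e-03 -6.92138519e+01] [-0.02429753  1.0352145   6.33146987] 0.12127900946783417
wing [[ 0.58466964 -0.13302355  0.095     ]]
```

>>> apply_moves([
  [0,0,-0.02,0,0,0,0],
  [0,0,-0.05,0,0,0,0],
  [0,0,-0.085,0,0,0,0],
  [0,0,-0.12,0,0,0,0],
  [0,0,-0.15,0,0,0,0],
  [0,0,-0.15,0,0,0,0],
  [0,0,-0.15,0,0,0,0],
])

```text
clock: 7.0
position: [0.5392, 0.1645, 0.1918]
tcp_rot: [-179.2, -0.1, -69.2]
contact_force: [-0.8, 0.0, -2.3]
grip_width: 0.119
```

```bash
python3 - <<'E'
from h import *
s=manip.get_state();print(s['position'],s['tcp_rot'],s['contact_force'],s['grip_width'])
go(.5214,-.122,.18,-101)
E
```

```text
[0.53920974 0.16449083 0.19182041] [-1.79249569e+02 -6.57930299e-02 -6.91981950e+01] [-0.82891389  0.02723091 -2.34898145] 0.11923457582915166
shift [0.2615 0.1185 0.0106] rv [-0.75  0.14 31.8 ] t 7.0
```

Lifted, with about 2 N of weight on the wrist. Next I'll carry it over the box at the same height.

>>> apply_moves([
  [0.025,0.011,0,-0.3,0,4,0],
  [0.06,0.027,0,-0.7,0,9,0],
  [0.095,0.043,0,-0.7,0,14,0],
  [0.13,0.059,0.003,-0.7,0,19,0],
  [0.165,0.075,0.005,-0.7,0,24,0],
  [0.2,0.091,0.008,-0.7,0,28,0],
  [0.235,0.107,0.01,-0.7,0,31.8,0],
  [0.261,0.1185,0.01,-0.7,0,31.8,0],
  [0.261,0.1185,0.01,-0.7,0,31.8,0],
  [0.261,0.1185,0.01,-0.7,0,31.8,0],
])

```text
clock: 7.83
position: [0.5192, -0.1224, 0.1777]
tcp_rot: [179.7, 0.2, -101.2]
contact_force: [1.0, -0.6, -2.1]
grip_width: 0.121
```

```bash
python3 - <<'E'
from h import *
s=manip.get_state();print(s['position'],s['tcp_rot'],s['contact_force'],s['grip_width'])
f=manip.grab_frame('top')[:,:,::-1];cv2.imwrite('pics/t3raw.png',f)
g=manip.grab_frame('side')[:,:,::-1];cv2.imwrite('pics/s3raw.png',g)
z=lambda i,x,y,w,h,s:cv2.resize(i[y:y+h,x:x+w],(w*s,h*s),interpolation=cv2.INTER_CUBIC)
cv2.imwrite('pics/c3.png',np.hstack([z(f,320,180,96,120,4),z(g,275,90,100,120,4)]))
E
```

```text
[ 0.51923449 -0.12241765  0.17769211] [ 179.69660592    0.229429   -101.2004706 ] [ 1.04528548 -0.64521475 -2.14314888] 0.12064192475919877
```

View pics/c3.png

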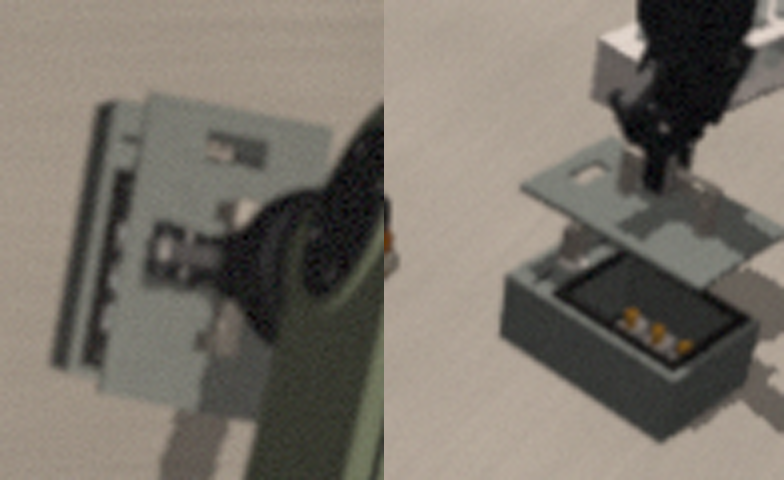

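The panel is level and square over the box. The slot centre in the top crop is about (236,151), with panel corners at (147,95), (330,128) and (100,392). In the side crop the slot is at about (590,173).

```bash
python3 - <<'E'
from h import *
np.set_printoptions(suppress=True,precision=4)
t=lambda a:np.array(a,float)/4+[319.6,179.6]
sd=lambda a:(np.array(a,float)-[384,0])/4+[274.6,89.6]
P=t([[207,133],[268,142],[263,168],[205,160],[147,95],[330,128],[100,392]])
b=back("top",P,.143);print(b);sl=b[:4].mean(0);print("slot",sl)
print("yaw edges",np.degrees(np.arctan2(*(b[4]-b[6])[[1,0]])),np.degrees(np.arctan2(*(b[4]-b[5])[[1,0]]))-90)
e=b[4]-b[5];u=np.array([np.cos(np.radians(-11.1)),np.sin(np.radians(-11.1))]);v=np.array([-u[1],u[0]])
print("slot from corners",(b[4]+b[5])[:2]/2-.022*u)
s=manip.get_state()["position"];print("slot rel tcp (along,across)",(sl[:2]-s[:2])@u,(sl[:2]-s[:2])@v)
for z in(.138,.143):print("side slot",z,back("side",sd([[590,173]]),z))
print("side panel left corner (80mm,+50)",back("side",sd([[521,187]]),.143), "pred",s[:2]+u*(.0653+.022)+v*.05)
w=back("side",sd([[576,228]]),.095);print("wing side approx",w)
E
```

```text
[[ 0.5915 -0.1189  0.143 ]
 [ 0.5867 -0.1514  0.143 ]
 [ 0.573  -0.1483  0.143 ]
 [ 0.5773 -0.1174  0.143 ]
 [ 0.6115 -0.0875  0.143 ]
 [ 0.594  -0.1852  0.143 ]
 [ 0.4576 -0.0594  0.143 ]]
slot [ 0.5821 -0.134   0.143 ]
yaw edges -10.320817584380428 -10.146561326103011
slot from corners [ 0.5812 -0.1321]
slot rel tcp (along,across) 0.06370525148665558 -0.0012379633771387537
side slot 0.138 [[ 0.5858 -0.1387  0.138 ]]
side slot 0.143 [[ 0.5826 -0.1318  0.143 ]]
side panel left corner (80mm,+50) [[ 0.6124 -0.0858  0.143 ]] pred [ 0.6151 -0.0883]
wing side approx [[ 0.5857 -0.1284  0.095 ]]
```

```bash
python3 -c "
from h import *
go(.5232,-.1216,.140,-101)"
```

```text
shift [ 0.0006 -0.0037  0.0384] rv [ 0.24  0.23 -0.  ] t 7.9333
```

>>> apply_moves([
  [0.0006,-0.0037,0.013,0.2,0.2,0,0],
  [0.0006,-0.0037,0.026,0.2,0.2,0,0],
  [0.0006,-0.0037,0.038,0.2,0.2,0,0],
  [0.0006,-0.0037,0.038,0.2,0.2,0,0],
  [0.0006,-0.0037,0.038,0.2,0.2,0,0],
])

```text
clock: 8.35
position: [0.5222, -0.1202, 0.139]
tcp_rot: [179.8, 0.1, -100.9]
contact_force: [0.1, -0.4, -1.7]
grip_width: 0.115
```

```bash
python3 - <<'E'
from h import *
s=manip.get_state();print(s['position'],s['tcp_rot'],s['contact_force'],s['grip_width'])
f=manip.grab_frame('top')[:,:,::-1];g=manip.grab_frame('side')[:,:,::-1]
z=lambda i,x,y,w,h,s:cv2.resize(i[y:y+h,x:x+w],(w*s,h*s),interpolation=cv2.INTER_CUBIC)
cv2.imwrite('pics/c4.png',np.hstack([z(f,340,190,65,80,6),z(g,295,110,65,80,6)]))
E
```

```text
[ 0.52216916 -0.12018843  0.13899734] [ 1.79764224e+02  7.67327979e-02 -1.00908633e+02] [ 0.05146936 -0.36092129 -1.74785662] 0.11470246451760559
```

View pics/c4.png

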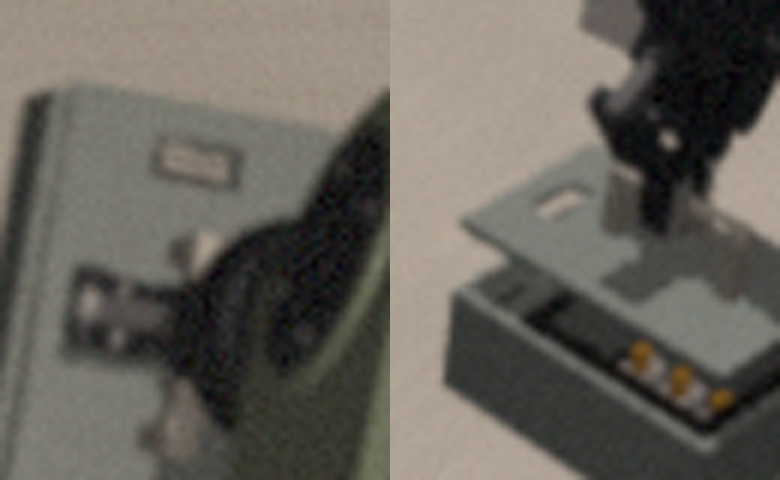

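In the top crop the wing, centred at about (198,161), shows inside the slot, (153–243, 135–190). Parallax calls for about 1.5 mm more toward -y and 1 mm forward. Next I'll apply that and lower over the wing.

>>> apply_moves([
  [0.0015,-0.001,0,0.2,0,0,0],
  [0.0015,-0.001,0.004,0.2,0,0,0],
  [0.0015,-0.001,0.009,0.2,0,0,0],
  [0.0015,-0.001,0.014,0.2,0,0,0],
  [0.0015,-0.001,0.019,0.2,0,0,0],
  [0.0015,-0.001,0.024,0.2,0,0,0],
  [0.0015,-0.001,0.029,0.2,0,0,0],
  [0.0015,-0.001,0.029,0.2,0,0,0],
  [0.0015,-0.001,0.029,0.2,0,0,0],
])

```text
clock: 9.2
position: [0.5239, -0.1227, 0.1111]
tcp_rot: [-179.9, 0.0, -101.0]
contact_force: [-0.3, 0.3, -1.2]
grip_width: 0.122
```

```bash
python3 - <<'E'
from h import *
s=manip.get_state();print(s['position'],s['tcp_rot'],s['contact_force'],s['ft_torque'],s['grip_width'])
E
```

```text
[ 0.52386469 -0.12271842  0.11110435] [-1.79881773e+02  4.51116376e-02 -1.00951268e+02] [-0.3342857   0.34258454 -1.21873352] [ 0.02809616 -0.01247609  0.03811177] 0.12155628198313968
```

No contact so far, so the wing is through the slot. Next I'll press gently down.

>>> apply_moves([
  [0,0,0.003,0,0,0,0],
  [0,0,0.006,0,0,0,0],
  [0,0,0.008,0,0,0,0],
  [0,0,0.01,0,0,0,0],
  [0,0,0.0115,0,0,0,0],
  [0,0,0.0115,0,0,0,0],
  [0,0,0.0115,0,0,0,0],
])

```text
clock: 9.78
position: [0.5241, -0.1228, 0.1006]
tcp_rot: [-179.9, 0.0, -100.9]
contact_force: [-3.4, 0.2, 6.1]
grip_width: 0.12
```

```bash
python3 - <<'E'
from h import *
s=manip.get_state();print(s['position'],s['tcp_rot'],s['contact_force'],s['ft_torque'],s['grip_width'])
E
```

```text
[ 0.52414301 -0.12282344  0.10056233] [-1.79852766e+02  3.05016222e-02 -1.00945894e+02] [-3.42411044  0.18739546  6.14793984] [ 0.13560218  0.39191051 -0.05115126] 0.11958569318381206
```

>>> apply_moves([
  [0,0.0005,0.001,0,0,0,0],
  [0,0.001,0.002,0,0,0,0],
  [0,0.001,0.003,0,0,0,0],
  [0,0.001,0.004,0,0,0,0],
  [0,0.001,0.004,0,0,0,0],
  [0,0.001,0.004,0,0,0,0],
])

```text
clock: 10.28
position: [0.5241, -0.1228, 0.0995]
tcp_rot: [-179.7, 0.0, -100.9]
contact_force: [-6.3, 3.0, 16.7]
grip_width: 0.117
```

```bash
python3 - <<'E'
from h import *
s=manip.get_state();print(s['position'],s['tcp_rot'],s['contact_force'],s['ft_torque'],s['grip_width'])
f=manip.grab_frame('top')[:,:,::-1];g=manip.grab_frame('side')[:,:,::-1]
z=lambda i,x,y,w,h,s:cv2.resize(i[y:y+h,x:x+w],(w*s,h*s),interpolation=cv2.INTER_CUBIC)
cv2.imwrite('pics/c5.png',np.hstack([z(f,340,190,65,90,6),z(g,300,120,68,90,6)]))
E
```

```text
[ 0.52410177 -0.12282732  0.09952758] [-1.79749881e+02  1.21664419e-02 -1.00929698e+02] [-6.28138734  2.97856054 16.72796035] [ 0.39965308  0.92911902 -0.04322943] 0.11734529813411644
```

View pics/c5.png

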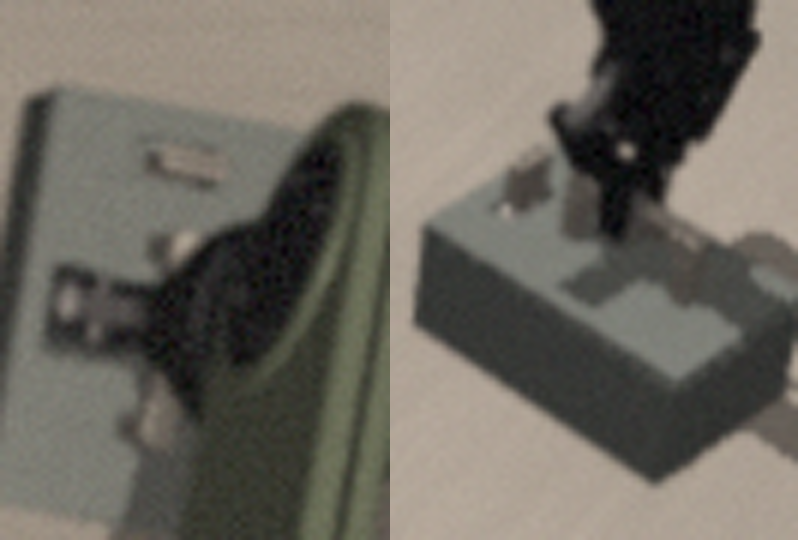

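The images show the panel flush on the frame, with the wing standing through the slot at top crop (150,150)–(228,175). TCP z has stopped at 0.0995, where flush is expected, under about 17 N. I'll check that it is steady, then hand in.

```bash
python3 - <<'E'
from h import *
manip.grab_frame('top')
s=manip.get_state();print(s['clock'],s['position'],s['contact_force'],s['grip_width'],abs(s['qvel']).max())
if s['contact_force'][2]>12 and s['position'][2]<.1002: print(manip.close_job())
E
```

```text
10.4333 [ 0.52409929 -0.12280375  0.09954301] [-5.84932388  1.94436791 17.37928004] 0.12106468494367974 0.06118189599857867
the job is handed in; nothing more can be done
None
```

I handed the job in at 10.4 s with the panel pressed flush on the frame, the wing through its slot and the handle still gripped. No verdict is reported.

- **Wing:** I gripped it and turned it 60° until the jaws were at -11.1°. A picture then showed it in line with the index marks (box measured at about -11°), with the panel still lying on the bench.
- **Panel:** I took it by the handle, lined the slot up over the wing in the pictures, and lowered it. It met no contact until the seal.
- **Last checks:**
  - The tool stopped at z = 0.0995 m, where 0.0996 m was expected for flush.
  - It was pressing with 17 N; flush needs about 7.5 N beyond the panel's weight.
  - Tilt was about 0.3°, and the grip was set to 80 N.
  - The final picture showed the wing standing through the slot.
- **Not settled:**
  - A sideways force of about 6 N remained, probably friction at the seal or slot edge.
  - My first box-corner fit disagreed by about 2 mm with the wing and index marks, so I used those instead.
  - I could not read the seal or wing joints directly.
  - I did not re-measure the bottle, beaker and jar at the end; no planned path came near them.

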